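# Check the used-filter can by its treadle lever

### The arm

A 6-joint arm with a two-finger parallel gripper is mounted at the origin on the work surface. World frame = base frame: x ahead of the robot, y to its left, z up, the work surface at z = 0. Lengths are in m, angles in degrees, forces in N, time in s.
With the tool pointing down it reaches from about 0.35 to 0.875 m from the base axis. Payload 4.2 kg.
Tool frame: the origin (TCP) lies on the centre line of the jaws, within the pads' length; the fingertips stand 19 mm ahead of it and the grasp point (between the pads) is the TCP; z points along the fingers, y is the line along which they close (so a half turn about z gives the same grasp; the last joint's range is limited). The gripper opens to 87 mm and grips with 3 to 60 N. Pads are 19 mm wide; open, the fingers measure 117 mm over their backs; the gripper's body (75 mm by 190 mm) begins 51 mm behind the grasp point.
Start: joints at [-59.668, 22.042, 0.453, 0, -68.411, -14.817], TCP at [0.167, -0.602, 0.242] pointing down, gripper open.
Joint ranges: [-179.83, 179.83], [-69.29, 118.12], [-61.27, 80.66], [-181.25, 117.63], [-171.15, -9.14], [-177.46, 177.46]. Speed limits (degrees/s): [159.86, 159.86, 180, 180, 180, 180].

### API

Orientations are given as a 3x3 rotation matrix whose columns are the frame's x, y, z axes.
In Python, from station import sense, capture, finish_job, search_frame, masks_of gives the robot as it stands.
- The arm moves only by the tool drive_tool, never from a script. Its argument "rows" is a list of rows, each a list of 7 numbers: the opening in per cent of the stroke, from 0 (shut) to 100 (fully open), then the shift along the world's x, y, z in mm, then the turn, a rotation vector about the world's x, y, z in rad. In form: [[fingers, dx, dy, dz, wx, wy, wz], ...]. A call has 1 to 5 rows; each row shifts and turns the commanded pose from where the row before left it; what a row does not reach is not made up. A row lasts 1/12 s, in which the tool goes at most 41.7 mm and 7.16 degrees, less where a joint would pass 70% of its speed; a pose out of reach is approached as far as the arm can. A call is refused whole if a number of a shift passes 41.7 or a number of a turn 0.125, either way. A call with a gripper value outside its range is refused whole. The fingers move at their own pace and stop on an object; the grip force is fixed at half the most. Time passes only in rows, so rows that do not move let the fingers close. It gives the time, the measured TCP pose, the force, the opening and the grip force at its end, in the units of the state.
- sense(): the state, without advancing time (a new reading comes with each control period).
- capture(name): name is "scene" or "top"; returns a dict with "frame" (480x640x3 uint8, red, green, blue), "z_map" (480x640 float32, m along the optical axis (not along the pixel's ray), 0 where there is no reading), "fx", "fy", "cx", "cy" (pixels), "R" (3x3) and "t" (3): a world point X has camera coordinates R X + t. Camera axes: x right, y down, z forward; pixel columns grow to the right and rows downward; lengths in m; the calibration is good to about 2 mm. A picture is of the moment at which its call begins.
- finish_job(): hands the job in; it is judged then, once.
Trained networks look in a picture, given as the dict that the camera call returned (one of the last four; its "shot" number tells which), for a name from the list of things; names that differ only in an ending like _2 or _b are one class to them, and where a whole thing is asked for, a point or a joint stands for the part that bears it (a point fixed in the world has none). Each returns a list of dicts, best first, with "p" (0 to 1); they miss things now and then, are a little off and sometimes report something else, mostly with a low value. They report only what shows in the picture. A call takes as long as a camera call.
- search_frame(label, picture): "xy" ([column, row] in pixels, amid what is visible of it).
- masks_of(label, picture): "region" (480x640 bool, what is visible of it) and "xy" ([column, row] in pixels, amid what is visible of it).
The state is a dict: "time_s": time; "joints": joint angles; "joint_velocities": joint speeds; "effort": joint torques, N m; "tcp_pos": TCP position; "ee_rot": TCP orientation; "wrist_force": force on the tool from outside, world axes, zero at the start; "moment": the same for the moment, N m; "gripper_width": opening from 0.0 (shut) to 1.0 (fully open); "gripper_force": force on a finger pad.
Only numpy, scipy, OpenCV 4.12 (cv2) and the standard library are available. Lean on these libraries where they do the work, as an engineer would, in place of code of your own. Each camera call takes 0.05 s, during which the arm holds its last target. There are 200 camera calls.

### The job

Press the front lever of the red waste can all the way down with your fingertips so its lid swings wide open, and hold it there for about three seconds so I can see how full it is. Then ease the lever slowly back up so the lid comes down gently, without slamming, until it is fully shut, and take your hand away. Work it by the lever only, do not touch the lid, and leave the blue can and everything else on the bench where it is.

Things in the scene. Friction and masses are not known exactly. Their poses are not given: they have to be found in the camera images.
- red_can: The red painted steel waste can with hinged round lid, bolted to the bench. Body 200 mm dia, rim at 205 mm, lid top 236 mm above the bench. Origin: centre of its underside; z up; lever in front, along its own -x; lid hinge at its back (pin at x +136, z 215 mm). Its yaw is within 0.35 rad of zero; it stands left or right of the other can. Used filters inside.
- blue_can: The blue painted steel waste can with hinged round lid, bolted to the bench. Body 200 mm dia, rim at 205 mm, lid top 236 mm above the bench. Origin: centre of its underside; z up; lever in front, along its own -x; lid hinge at its back (pin at x +136, z 215 mm). Its yaw is within 0.35 rad of zero; it stands left or right of the other can. Built like the red can. Leave it alone.
- red_pad (a point): centre of the top face of the red can's lever pad, which moves with it: flat, rubber-faced, 66 mm along the can's x by 70 mm wide. At rest 180 mm in front of the can's centre (80 mm clear of its wall) and 74.5 mm above the bench; fully pressed about 37 mm lower and 2 mm farther out. Outer edge tilted 0.11 rad up at rest, 0.11 rad down when pressed
- red_lever (a joint): lever of the red can, rad: 0 at rest, 0.22 fully pressed on its stop. Level pivot 169 mm behind the pad's centre, 45 mm above the bench; the pad goes down. No spring: the lid's weight brings it up; holding it down takes about 3 to 15 N on the pad, less as the lid rises. If let go, the lid falls and slams
- red_cover: the red can's round domed lid, 212 mm dia, 30 mm high; origin at the centre of its underside, on the rim plane when shut; its z axis is upright when shut and about 1.14 rad from upright wide open. It swings up and back, away from the lever. A push rod links it to the lever: lid angle = 5.2 x lever angle (1 mm at the pad is about 0.03 rad of lid)
- blue_cover: the blue can's lid, same build as the red one's. Stays shut
- new_filter: new white spin-on oil filter standing upright, 76 mm dia, 90 mm tall; origin at the centre of its underside. Leave it alone
- brown_carton: brown cardboard carton 100 x 130 x 75 mm high; origin at the centre of its underside. Leave it alone
- white_carton: white carton with a blue band, 120 x 90 x 70 mm high; origin at the centre of its underside. Leave it alone
- pulley: dark steel V-belt pulley lying flat, 90 mm dia, 32 mm high; origin at the centre of its underside. Leave it alone
- wrench: steel open-ended wrench lying flat, 190 mm long; origin at the middle of its underside. Leave it alone
- spray_can: blue spray can standing upright, 66 mm dia, 190 mm tall; origin at the centre of its underside. Leave it alone
- water_pump: small blue water pump standing on its flange, 80 mm dia, 77 mm tall, with a side spout; origin at the centre of its underside. Leave it alone

How it is judged (in metres and radians):
On the way, in this order (a step that is already met when the one before it is completed fails the run):
1. the red can's lid is held wide open (at least 1.0 rad of its 1.14) for 2 s (angle between red_cover's own z axis and vertical above 1 rad), for 2 s.
2. the red can's lid is back down on the rim (below 0.03 rad) (angle between red_cover's own z axis and vertical below 0.03 rad), for 0.3 s.
At the end, for the whole second after the job is handed in: the red can's lid is fully shut (below 0.03 rad) with its lever back up (below 0.01 rad), the blue can's lid is shut, and every loose thing on the bench is within 20 mm of where it stood (angle between each of red_cover, blue_cover's own z axis and vertical below 0.03 rad and value of joint red_lever below 0.01 rad and distance of each of new_filter, brown_carton, white_carton, pulley, wrench, spray_can, water_pump from where it was at the start of the episode below 0.02 m); the robot touches nothing.
It fails at once if the red lid slams: closing faster than 2.5 rad/s (about 0.6 m/s at its edge) within the last 0.3 rad (angle between red_cover's own z axis and vertical below 0.3 rad and angular speed of red_cover above 2.5 rad/s and velocity of joint red_lever below -0.2 rad/s).
It fails at once if the robot touches the red lid itself (contact force between any of the fingers, the arm and red_cover above 1 N).
It fails at once if the blue can is opened (angle between blue_cover's own z axis and vertical above 0.1 rad).
It fails at once if a loose thing on the bench is knocked, lifted or moved by more than 20 mm (distance of any of new_filter, brown_carton, white_carton, pulley, wrench, spray_can, water_pump from where it was at the start of the episode above 0.02 m).
It also fails if it takes over 51 s, if anything falls off the work surface, if the arm or the gripper's body presses on something with over 40 N, if the wrist force passes 120 N, or if a joint passes its speed limit or range.

## Working session

There is one attempt and no reset: what is moved stays moved. The work goes in short steps, Python scripts to look and compute and a tool call to move; the robot and the scene stay as the last step left them, time stands still between calls to the robot, and variables do not carry over. Pictures are saved under pics/ and viewed, at most 10 in all, crops included, and the job is handed in when it is done.

Besides the shell and the picture viewer there is one more tool, called after "Emit:" by a JSON object that holds its "api" and its "payload", one argument or row to a line. drive_tool: Moves the arm, as the interface text tells. Its arguments: {"type":"object","properties":{"rows":{"type":"array"}},"required":["rows"]}

```bash
mkdir -p pics; cat > h.py <<'E'
import numpy as np, cv2
from station import *
def pts(p,mask):
    v,u=np.nonzero(mask&(p["z_map"]>0)); z=p["z_map"][v,u]
    c=np.c_[(u-p["cx"])/p["fx"]*z,(v-p["cy"])/p["fy"]*z,z]
    return (c-np.array(p["t"]))@np.array(p["R"])
E
python3 - <<'E'
from h import *
for n in ("scene","top"):
    p=capture(n); cv2.imwrite(f"pics/{n}.png",p["frame"][:,:,::-1])
    for l in ("red_can","blue_can","red_pad","red_cover"):
        for d in masks_of(l,p)[:2]:
            P=pts(p,d["region"]); 
            print(n,l,round(d["p"],2),np.round(d["xy"]),len(P),np.round(np.percentile(P,[2,50,98],axis=0),3).tolist() if len(P) else "")
s=sense();print(s["tcp_pos"],s["ee_rot"],s["time_s"],s["wrist_force"])
E
```

```text
scene red_can 0.69 [418. 425.] 350 [[0.356, -0.556, 0.0], [0.432, -0.53, 0.008], [0.5, -0.495, 0.015]]
scene red_can 0.68 [275. 176.] 6586 [[0.477, 0.191, 0.003], [0.638, 0.265, 0.223], [0.79, 0.385, 0.239]]
scene blue_can 0.79 [408. 295.] 6741 [[0.48, -0.36, 0.006], [0.636, -0.268, 0.227], [0.788, -0.164, 0.239]]
scene red_pad 0.87 [228. 207.] 539 [[0.457, 0.312, 0.003], [0.496, 0.34, 0.074], [0.559, 0.384, 0.084]]
scene red_cover 0.64 [272. 162.] 3918 [[0.563, 0.194, 0.21], [0.656, 0.28, 0.23], [0.777, 0.385, 0.24]]
scene red_cover 0.51 [416. 289.] 4819 [[0.571, -0.354, 0.214], [0.662, -0.259, 0.23], [0.778, -0.166, 0.24]]
top red_can 0.77 [223. 214.] 7249 [[0.474, 0.189, 0.004], [0.635, 0.28, 0.225], [0.786, 0.383, 0.238]]
top blue_can 0.59 [422. 210.] 7346 [[0.48, -0.352, 0.005], [0.644, -0.249, 0.225], [0.796, -0.158, 0.238]]
top red_pad 0.89 [207. 276.] 616 [[0.457, 0.312, 0.052], [0.494, 0.34, 0.074], [0.554, 0.379, 0.083]]
top red_cover 0.68 [207. 274.] 696 [[0.457, 0.311, 0.004], [0.497, 0.339, 0.074], [0.56, 0.38, 0.083]]
top red_cover 0.61 [216. 204.] 4994 [[0.565, 0.194, 0.214], [0.656, 0.284, 0.228], [0.775, 0.382, 0.238]]
[ 0.16718825 -0.60216422  0.24149701] [[-9.63564099e-01 -2.67477523e-01 -5.06719906e-05]
 [-2.67477527e-01  9.63564090e-01  1.32505408e-04]
 [ 1.33834923e-05  1.41231072e-04 -9.99999990e-01]] 0.5 [ 0.23096215 -0.1856689  -0.44415082]
```

View pics/scene.png

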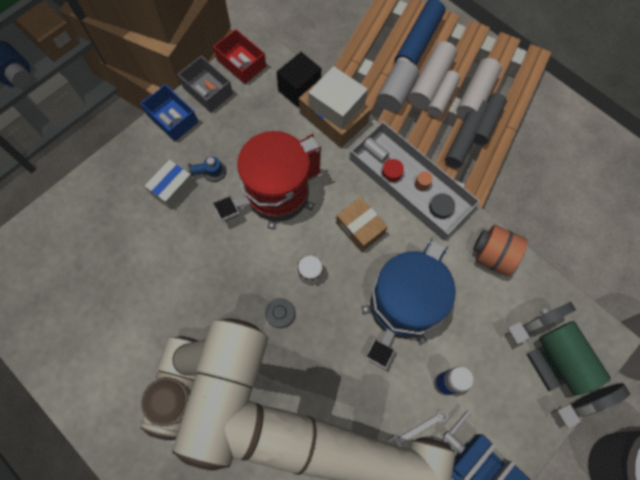

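View pics/top.png

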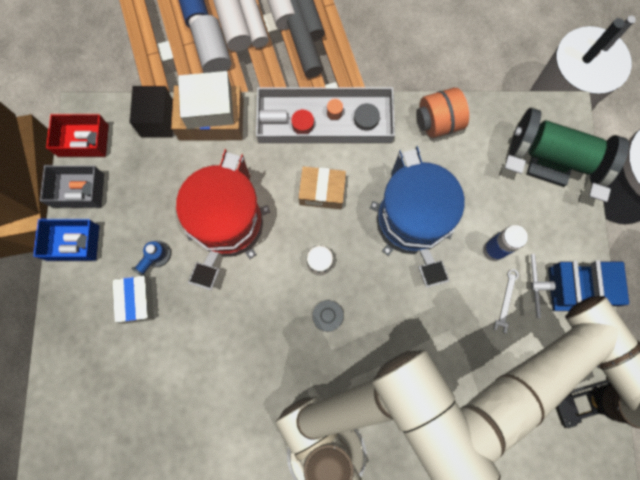

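```bash
python3 - <<'E'
from h import *
for n in ("top","scene"):
    p=capture(n)
    d=masks_of("red_pad",p)[0]; P=pts(p,d["region"]); P=P[(P[:,2]>.06)&(P[:,2]<.09)]
    r=cv2.minAreaRect((P[:,:2]*1000).astype(np.float32)); print("pad",r,P.mean(0))
    A=np.c_[P[:,:2],np.ones(len(P))]; print("plane",np.linalg.lstsq(A,P[:,2],rcond=None)[0])
    Q=pts(p,np.ones((480,640),bool)); 
    m=(Q[:,2]>.2)&(Q[:,2]<.25)&(Q[:,1]>.15)&(Q[:,1]<.42)&(Q[:,0]>.53)&(Q[:,0]<.8)
    print("lid",cv2.minEnclosingCircle((Q[m][:,:2]*1000).astype(np.float32)))
    # occupancy near the pad & path, above bench
    m=(Q[:,2]>.015)&(Q[:,0]<.58)&(Q[:,0]>.15)&(Q[:,1]>-.45)&(Q[:,1]<.6)
    H={}
    for x,y,z in Q[m]:
        k=(int(x*1000//50*50),int(y*1000//50*50)); H.setdefault(k,[]).append(z)
    print({k:(len(v),round(float(max(v)),2)) for k,v in sorted(H.items()) if len(v)>15})
E
```

```text
pad ((504.28363037109375, 340.7653503417969), (68.98777770996094, 94.64045715332031), 73.86170196533203) [0.49310817 0.3422916  0.07410353]
plane [-0.13453021  0.05737841  0.12080133]
lid ((679.9588012695312, 280.5250244140625), 128.27288818359375)
{(150, -400): (294, 0.66), (150, -350): (760, 0.68), (150, -300): (1011, 0.71), (150, -250): (890, 0.72), (150, -200): (934, 0.74), (150, -150): (1188, 0.74), (150, -100): (1093, 0.73), (150, -50): (707, 0.58), (150, 0): (256, 0.43), (150, 50): (66, 0.22), (200, -450): (457, 0.64), (200, -400): (759, 0.66), (200, -350): (859, 0.67), (200, -300): (441, 0.67), (200, -200): (402, 0.73), (200, -150): (1083, 0.74), (200, -100): (901, 0.74), (200, -50): (17, 0.55), (250, -450): (707, 0.63), (250, -400): (390, 0.63), (250, -350): (24, 0.62), (250, -200): (20, 0.71), (250, -150): (322, 0.73), (250, -100): (22, 0.71), (300, -450): (35, 0.58), (300, -50): (49, 0.03), (300, 0): (22, 0.03), (350, -50): (299, 0.04), (350, 0): (198, 0.04), (350, 450): (40, 0.07), (350, 500): (266, 0.08), (350, 550): (227, 0.08), (400, -50): (121, 0.03), (400, 0): (71, 0
[... 1574 characters left out ...]
166, 0.08), (400, -50): (93, 0.04), (400, 0): (67, 0.03), (400, 500): (313, 0.08), (400, 550): (204, 0.08), (450, -350): (191, 0.09), (450, -300): (137, 0.09), (450, 300): (164, 0.09), (450, 350): (121, 0.09), (450, 500): (230, 0.08), (450, 550): (138, 0.08), (500, -350): (149, 0.09), (500, -300): (142, 0.08), (500, -50): (163, 0.1), (500, 0): (298, 0.1), (500, 300): (150, 0.08), (500, 350): (63, 0.08), (500, 450): (51, 0.06), (500, 500): (170, 0.07), (550, -350): (56, 0.22), (550, -300): (416, 0.23), (550, -250): (300, 0.23), (550, -50): (36, 0.1), (550, 0): (99, 0.1), (550, 200): (182, 0.23), (550, 250): (423, 0.24), (550, 300): (240, 0.23), (550, 450): (145, 0.08), (550, 500): (57, 0.08)}
```

The top view shows the red can on the left, with its lid at (217,203) and pad at (207,274). In world coordinates the pad centre is about (0.494, 0.342, 0.075) and the can's yaw is about -0.29 rad. The route passes clear above the pulley, filter and blue lever, so I'm moving over with the fingers shut.

Emit:
{"api": "drive_tool", "payload": {
  "rows": [
    [0,20,35,0,0,0,-0.04],
    [0,20,35,0,0,0,-0.04],
    [0,20,35,0,0,0,-0.04],
    [0,20,35,0,0,0,-0.04],
    [0,20,35,0,0,0,-0.04]
  ]
}}

```text
time_s: 1.12
tcp_pos: [0.2677, -0.4256, 0.2417]
ee_rot: [[-0.998, -0.068, 0.0], [-0.068, 0.998, -0.0], [-0.0, -0.0, -1.0]]
wrist_force: [1.4, 0.3, -0.0]
gripper_width: 0.709
gripper_force: 0.0
```

Emit:
{"api": "drive_tool", "payload": {
  "rows": [
    [0,20,35,0,0,0,-0.04],
    [0,20,35,0,0,0,-0.04],
    [0,20,35,0,0,0,-0.04],
    [0,20,35,0,0,0,-0.04],
    [0,20,35,0,0,0,-0.04]
  ]
}}

```text
time_s: 1.53
tcp_pos: [0.3677, -0.2504, 0.242]
ee_rot: [[-0.991, 0.131, 0.001], [0.131, 0.991, -0.0], [-0.001, -0.0, -1.0]]
wrist_force: [0.1, -1.3, 0.0]
gripper_width: 0.327
gripper_force: 0.0
```

Emit:
{"api": "drive_tool", "payload": {
  "rows": [
    [0,5,38,0,0,0,-0.04],
    [0,5,38,0,0,0,-0.04],
    [0,5,38,0,0,0,-0.04],
    [0,5,38,0,0,0,-0.04],
    [0,5,38,0,0,0,0]
  ]
}}

```text
time_s: 1.95
tcp_pos: [0.392, -0.0604, 0.242]
ee_rot: [[-0.958, 0.286, 0.001], [0.286, 0.958, 0.0], [-0.001, 0.001, -1.0]]
wrist_force: [0.7, 0.1, 0.4]
gripper_width: 0.021
gripper_force: 0.0
```

Emit:
{"api": "drive_tool", "payload": {
  "rows": [
    [0,6,38,0,0,0,0],
    [0,6,38,0,0,0,0],
    [0,6,38,0,0,0,0],
    [0,8,38,0,0,0,0],
    [0,8,38,0,0,0,0]
  ]
}}

```text
time_s: 2.37
tcp_pos: [0.426, 0.1298, 0.2421]
ee_rot: [[-0.959, 0.284, 0.001], [0.284, 0.959, 0.001], [-0.001, 0.001, -1.0]]
wrist_force: [0.1, 0.1, 0.3]
gripper_width: 0.003
gripper_force: 0.0
```

Emit:
{"api": "drive_tool", "payload": {
  "rows": [
    [0,10,38,0,0,0,0],
    [0,10,38,0,0,0,0],
    [0,10,38,0,0,0,0],
    [0,10,38,0,0,0,0],
    [0,10,38,0,0,0,0]
  ]
}}

```text
time_s: 2.78
tcp_pos: [0.4763, 0.3198, 0.2418]
ee_rot: [[-0.959, 0.285, 0.0], [0.285, 0.959, 0.0], [-0.0, 0.0, -1.0]]
wrist_force: [-0.3, -0.2, 0.3]
gripper_width: 0.002
gripper_force: 0.0
```

Emit:
{"api": "drive_tool", "payload": {
  "rows": [
    [0,8,25,-20,0,0,0],
    [0,0,0,-30,0,0,0],
    [0,0,0,-30,0,0,0],
    [0,0,0,-20,0,0,0],
    [0,0,0,0,0,0,0]
  ]
}}

```text
time_s: 3.2
tcp_pos: [0.4819, 0.3408, 0.1364]
ee_rot: [[-0.958, 0.286, -0.008], [0.286, 0.958, -0.007], [0.005, -0.009, -1.0]]
wrist_force: [-0.7, -0.3, -0.7]
gripper_width: 0.006
gripper_force: 0.0
```

```bash
python3 - <<'E'
from h import *
p=capture("scene"); cv2.imwrite("pics/s2.png",cv2.resize(p["frame"][120:300,140:380,::-1],(800,600)))
print(sense()["tcp_pos"],sense()["wrist_force"])
E
```

```text
[0.48330222 0.34184578 0.13942458] [-0.58675351 -0.1589788  -0.45102503]
```

View pics/s2.png

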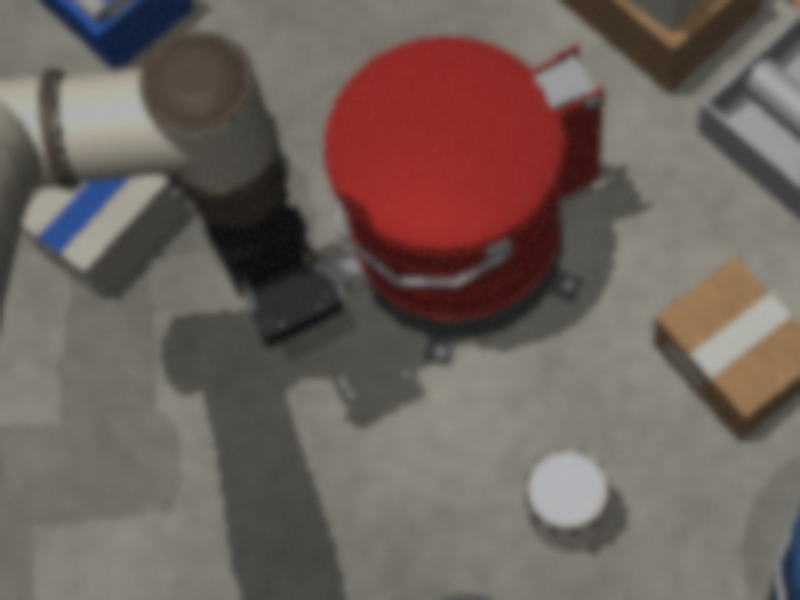

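The gripper body sits over the pad at about (300,290) in the crop, well clear of the lid. Next I lower to contact and press.

Emit:
{"api": "drive_tool", "payload": {
  "rows": [
    [0,0,0,-15,0,0,0],
    [0,0,0,-15,0,0,0],
    [0,0,0,-8,0,0,0],
    [0,0,0,-4,0,0,0],
    [0,0,0,-2,0,0,0]
  ]
}}

```text
time_s: 3.67
tcp_pos: [0.4847, 0.3431, 0.0984]
ee_rot: [[-0.959, 0.285, 0.001], [0.285, 0.959, 0.001], [-0.001, 0.001, -1.0]]
wrist_force: [0.3, -0.8, -0.3]
gripper_width: 0.008
gripper_force: 0.0
```

Emit:
{"api": "drive_tool", "payload": {
  "rows": [
    [0,0,0,-3,0,0,0],
    [0,0,0,-3,0,0,0],
    [0,0,0,-3,0,0,0],
    [0,0,0,-3,0,0,0],
    [0,0,0,-3,0,0,0]
  ]
}}

```text
time_s: 4.08
tcp_pos: [0.4841, 0.3437, 0.0848]
ee_rot: [[-0.959, 0.285, 0.001], [0.285, 0.959, 0.002], [-0.0, 0.002, -1.0]]
wrist_force: [-5.2, 1.8, 8.4]
gripper_width: 0.007
gripper_force: 4.2
```

Emit:
{"api": "drive_tool", "payload": {
  "rows": [
    [0,0,0,-3,0,0,0],
    [0,0,0,-3,0,0,0],
    [0,0,0,-3,0,0,0],
    [0,0,0,-3,0,0,0],
    [0,0,0,-3,0,0,0]
  ]
}}

```text
time_s: 4.5
tcp_pos: [0.4841, 0.3439, 0.0695]
ee_rot: [[-0.959, 0.284, 0.001], [0.284, 0.959, 0.002], [-0.0, 0.002, -1.0]]
wrist_force: [-5.5, 1.3, 8.1]
gripper_width: 0.007
gripper_force: 3.7
```

Emit:
{"api": "drive_tool", "payload": {
  "rows": [
    [0,0,0,-2,0,0,0],
    [0,0,0,-2,0,0,0],
    [0,0,0,-2,0,0,0],
    [0,0,0,-2,0,0,0],
    [0,0,0,-1,0,0,0]
  ]
}}

```text
time_s: 4.92
tcp_pos: [0.4842, 0.3437, 0.0597]
ee_rot: [[-0.959, 0.285, 0.001], [0.285, 0.959, 0.002], [-0.001, 0.002, -1.0]]
wrist_force: [-3.4, 1.8, 4.7]
gripper_width: 0.005
gripper_force: 2.6
```

```bash
python3 - <<'E'
from h import *
p=capture("scene"); cv2.imwrite("pics/s3.png",cv2.resize(p["frame"][90:270,140:380,::-1],(800,600)))
print(sense()["tcp_pos"],sense()["wrist_force"])
E
```

```text
[0.48430993 0.34362837 0.05941562] [-0.40741907  0.95937881  3.45394176]
```

View pics/s3.png

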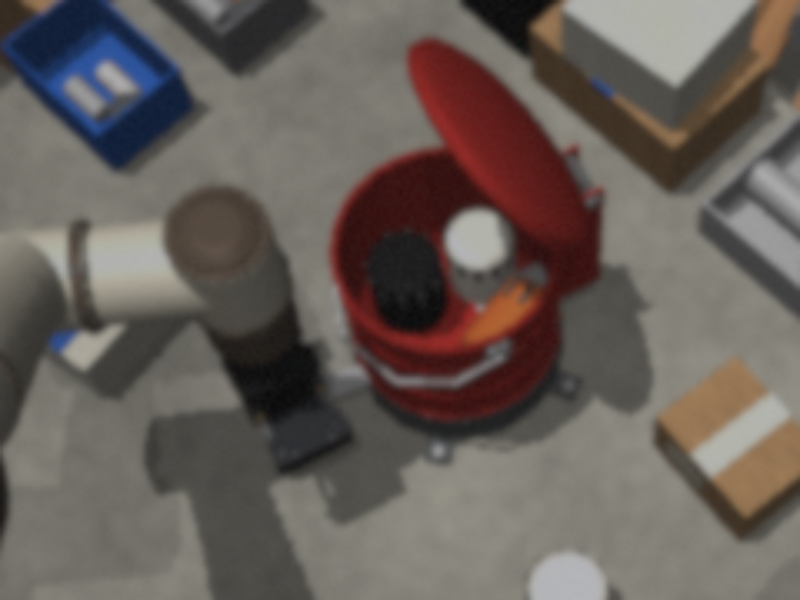

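The lid has swung up, with its edge at (430,45) in the crop and the filters inside showing, but it isn't on the stop yet. I'll press on until the force rises.

Emit:
{"api": "drive_tool", "payload": {
  "rows": [
    [0,0,0,-1,0,0,0],
    [0,0,0,-1,0,0,0],
    [0,0,0,-1,0,0,0],
    [0,0,0,-1,0,0,0],
    [0,0,0,0,0,0,0]
  ]
}}

```text
time_s: 5.38
tcp_pos: [0.4846, 0.3435, 0.0555]
ee_rot: [[-0.959, 0.285, 0.001], [0.285, 0.959, 0.001], [-0.001, 0.001, -1.0]]
wrist_force: [-3.6, 2.0, 7.5]
gripper_width: 0.004
gripper_force: 4.0
```

Emit:
{"api": "drive_tool", "payload": {
  "rows": [
    [0,0,0,-1,0,0,0],
    [0,0,0,-0.5,0,0,0],
    [0,0,0,0,0,0,0]
  ]
}}

```text
time_s: 5.63
tcp_pos: [0.4846, 0.3435, 0.0553]
ee_rot: [[-0.959, 0.284, 0.002], [0.284, 0.959, 0.001], [-0.001, 0.001, -1.0]]
wrist_force: [-5.7, 0.2, 14.4]
gripper_width: 0.01
gripper_force: 7.5
```

It's on the stop: z is no longer changing and the force has risen to 14 N. Holding for about 3.3 s.

Emit:
{"api": "drive_tool", "payload": {
  "rows": [
    [0,0,0,0,0,0,0],
    [0,0,0,0,0,0,0],
    [0,0,0,0,0,0,0],
    [0,0,0,0,0,0,0],
    [0,0,0,0,0,0,0]
  ]
}}

```text
time_s: 6.05
tcp_pos: [0.4847, 0.3435, 0.0553]
ee_rot: [[-0.959, 0.284, 0.002], [0.284, 0.959, 0.001], [-0.001, 0.002, -1.0]]
wrist_force: [-6.7, 0.9, 14.0]
gripper_width: 0.009
gripper_force: 7.4
```

Emit:
{"api": "drive_tool", "payload": {
  "rows": [
    [0,0,0,0,0,0,0],
    [0,0,0,0,0,0,0],
    [0,0,0,0,0,0,0],
    [0,0,0,0,0,0,0],
    [0,0,0,0,0,0,0]
  ]
}}

```text
time_s: 6.47
tcp_pos: [0.4846, 0.3435, 0.0553]
ee_rot: [[-0.959, 0.284, 0.002], [0.284, 0.959, 0.001], [-0.001, 0.002, -1.0]]
wrist_force: [-6.3, 1.5, 14.7]
gripper_width: 0.002
gripper_force: 7.4
```

Emit:
{"api": "drive_tool", "payload": {
  "rows": [
    [0,0,0,0,0,0,0],
    [0,0,0,0,0,0,0],
    [0,0,0,0,0,0,0],
    [0,0,0,0,0,0,0],
    [0,0,0,0,0,0,0]
  ]
}}

```text
time_s: 6.88
tcp_pos: [0.4846, 0.3435, 0.0553]
ee_rot: [[-0.959, 0.284, 0.002], [0.284, 0.959, 0.001], [-0.001, 0.002, -1.0]]
wrist_force: [-5.5, 0.6, 13.5]
gripper_width: 0.009
gripper_force: 7.4
```

Emit:
{"api": "drive_tool", "payload": {
  "rows": [
    [0,0,0,0,0,0,0],
    [0,0,0,0,0,0,0],
    [0,0,0,0,0,0,0],
    [0,0,0,0,0,0,0],
    [0,0,0,0,0,0,0]
  ]
}}

```text
time_s: 7.3
tcp_pos: [0.4846, 0.3435, 0.0553]
ee_rot: [[-0.959, 0.284, 0.002], [0.284, 0.959, 0.001], [-0.001, 0.002, -1.0]]
wrist_force: [-6.2, 1.2, 14.4]
gripper_width: 0.007
gripper_force: 7.4
```

```bash
python3 - <<'E'
from h import *
p=capture("scene"); d=masks_of("red_cover",p)[0]; P=pts(p,d["region"]); c=np.median(P,0)
P=P[np.linalg.norm(P-c,axis=1)<.12]; n=np.linalg.svd(P-P.mean(0))[2][2]
print(d["xy"],d["p"],len(P),"tilt",np.arccos(abs(n[2])),sense()["wrist_force"])
cv2.imwrite("pics/s4.png",cv2.resize(p["frame"][90:270,140:380,::-1],(800,600)))
E
```

```text
[292.4, 127.0] 0.61 1171 tilt 1.0090663362577403 [-5.25638754  1.22201425 14.79706533]
```

View pics/s4.png

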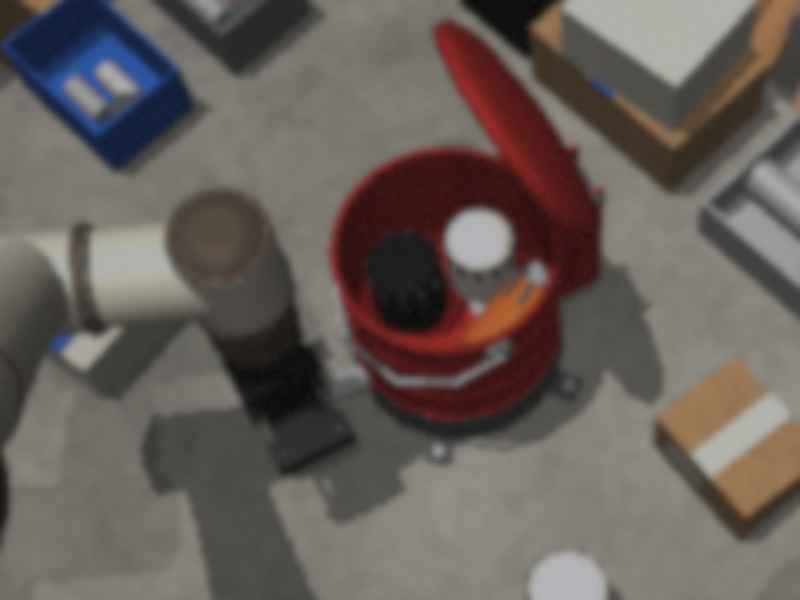

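The lid is wider than before, with its edge at (440,30) in the crop. The tips are at z 36 mm, the fully pressed height, so the lever is on its stop. The fitted tilt of about 1.0 is a rough fit to the dome. Holding a little longer, then easing up.

Emit:
{"api": "drive_tool", "payload": {
  "rows": [
    [0,0,0,0,0,0,0],
    [0,0,0,0,0,0,0],
    [0,0,0,0,0,0,0],
    [0,0,0,0,0,0,0],
    [0,0,0,0,0,0,0]
  ]
}}

```text
time_s: 7.82
tcp_pos: [0.4846, 0.3435, 0.0553]
ee_rot: [[-0.959, 0.284, 0.002], [0.284, 0.959, 0.001], [-0.001, 0.002, -1.0]]
wrist_force: [-6.8, 0.3, 14.3]
gripper_width: 0.004
gripper_force: 7.4
```

Emit:
{"api": "drive_tool", "payload": {
  "rows": [
    [0,0,0,0,0,0,0],
    [0,0,0,0,0,0,0],
    [0,0,0,0,0,0,0],
    [0,0,0,0,0,0,0],
    [0,0,0,0,0,0,0]
  ]
}}

```text
time_s: 8.23
tcp_pos: [0.4847, 0.3435, 0.0553]
ee_rot: [[-0.959, 0.284, 0.002], [0.284, 0.959, 0.001], [-0.001, 0.002, -1.0]]
wrist_force: [-6.5, 1.2, 13.7]
gripper_width: 0.002
gripper_force: 7.4
```

Emit:
{"api": "drive_tool", "payload": {
  "rows": [
    [0,0,0,0,0,0,0],
    [0,0,0,0,0,0,0],
    [0,0,0,0,0,0,0],
    [0,0,0,0,0,0,0],
    [0,0,0,0,0,0,0]
  ]
}}

```text
time_s: 8.65
tcp_pos: [0.4847, 0.3435, 0.0553]
ee_rot: [[-0.959, 0.284, 0.002], [0.284, 0.959, 0.001], [-0.001, 0.002, -1.0]]
wrist_force: [-6.3, 0.4, 13.5]
gripper_width: 0.006
gripper_force: 7.4
```

Emit:
{"api": "drive_tool", "payload": {
  "rows": [
    [0,0,0,0,0,0,0],
    [0,0,0,0,0,0,0],
    [0,0,0,0,0,0,0],
    [0,0,0,0,0,0,0],
    [0,0,0,0,0,0,0]
  ]
}}

```text
time_s: 9.07
tcp_pos: [0.4846, 0.3435, 0.0553]
ee_rot: [[-0.959, 0.284, 0.002], [0.284, 0.959, 0.001], [-0.001, 0.002, -1.0]]
wrist_force: [-6.3, 0.9, 14.3]
gripper_width: 0.007
gripper_force: 7.4
```

Emit:
{"api": "drive_tool", "payload": {
  "rows": [
    [0,0,0,1.5,0,0,0],
    [0,0,0,1.5,0,0,0],
    [0,0,0,1.5,0,0,0],
    [0,0,0,1.5,0,0,0],
    [0,0,0,1.5,0,0,0]
  ]
}}

```text
time_s: 9.48
tcp_pos: [0.4846, 0.3431, 0.0607]
ee_rot: [[-0.959, 0.285, 0.001], [0.285, 0.959, 0.0], [-0.0, 0.001, -1.0]]
wrist_force: [-1.0, 2.9, 2.6]
gripper_width: 0.006
gripper_force: 1.8
```

Emit:
{"api": "drive_tool", "payload": {
  "rows": [
    [0,0,0,1.5,0,0,0],
    [0,0,0,1.5,0,0,0],
    [0,0,0,1.5,0,0,0],
    [0,0,0,1.5,0,0,0],
    [0,0,0,1.5,0,0,0]
  ]
}}

```text
time_s: 9.9
tcp_pos: [0.4846, 0.3431, 0.0686]
ee_rot: [[-0.959, 0.285, 0.001], [0.285, 0.959, 0.001], [-0.001, 0.001, -1.0]]
wrist_force: [-1.0, 1.3, 5.1]
gripper_width: 0.001
gripper_force: 2.8
```

Emit:
{"api": "drive_tool", "payload": {
  "rows": [
    [0,0,0,1.5,0,0,0],
    [0,0,0,1.5,0,0,0],
    [0,0,0,1.5,0,0,0],
    [0,0,0,1.5,0,0,0],
    [0,0,0,1.5,0,0,0]
  ]
}}

```text
time_s: 10.32
tcp_pos: [0.4849, 0.343, 0.0765]
ee_rot: [[-0.959, 0.285, 0.001], [0.285, 0.959, 0.001], [-0.001, 0.001, -1.0]]
wrist_force: [0.3, 0.5, 5.3]
gripper_width: 0.005
gripper_force: 3.2
```

Emit:
{"api": "drive_tool", "payload": {
  "rows": [
    [0,0,0,1.5,0,0,0],
    [0,0,0,1.5,0,0,0],
    [0,0,0,1.5,0,0,0],
    [0,0,0,1.5,0,0,0],
    [0,0,0,1.5,0,0,0]
  ]
}}

```text
time_s: 10.73
tcp_pos: [0.4855, 0.3428, 0.0843]
ee_rot: [[-0.959, 0.285, 0.002], [0.285, 0.959, 0.001], [-0.002, 0.001, -1.0]]
wrist_force: [1.5, -0.0, 6.6]
gripper_width: 0.008
gripper_force: 3.5
```

The finger stays in contact the whole way. I'll do the last ~11 mm more slowly.

Emit:
{"api": "drive_tool", "payload": {
  "rows": [
    [0,0,0,1,0,0,0],
    [0,0,0,1,0,0,0],
    [0,0,0,1,0,0,0],
    [0,0,0,1,0,0,0],
    [0,0,0,1,0,0,0]
  ]
}}

```text
time_s: 11.15
tcp_pos: [0.486, 0.3427, 0.0895]
ee_rot: [[-0.959, 0.285, 0.003], [0.285, 0.959, 0.001], [-0.003, 0.002, -1.0]]
wrist_force: [3.7, -2.1, 7.6]
gripper_width: 0.001
gripper_force: 3.6
```

Emit:
{"api": "drive_tool", "payload": {
  "rows": [
    [0,0,0,1,0,0,0],
    [0,0,0,1,0,0,0],
    [0,0,0,1,0,0,0],
    [0,0,0,1,0,0,0],
    [0,0,0,1,0,0,0]
  ]
}}

```text
time_s: 11.57
tcp_pos: [0.4853, 0.3424, 0.0936]
ee_rot: [[-0.958, 0.286, 0.002], [0.286, 0.958, 0.0], [-0.001, 0.001, -1.0]]
wrist_force: [2.0, -0.3, 2.8]
gripper_width: 0.007
gripper_force: 1.3
```

Emit:
{"api": "drive_tool", "payload": {
  "rows": [
    [0,0,0,1,0,0,0],
    [0,0,0,1,0,0,0],
    [0,0,0,1,0,0,0],
    [0,0,0,1,0,0,0],
    [0,0,0,1,0,0,0]
  ]
}}

```text
time_s: 11.98
tcp_pos: [0.4836, 0.3424, 0.0974]
ee_rot: [[-0.958, 0.285, -0.002], [0.285, 0.958, -0.001], [0.001, -0.002, -1.0]]
wrist_force: [0.1, 0.2, -0.6]
gripper_width: 0.005
gripper_force: 0.0
```

Emit:
{"api": "drive_tool", "payload": {
  "rows": [
    [0,-2,0,8,0,0,0],
    [0,-5,0,15,0,0,0],
    [0,-10,0,20,0,0,0],
    [0,-15,0,20,0,0,0],
    [0,-20,0,20,0,0,0]
  ]
}}

```text
time_s: 12.4
tcp_pos: [0.4321, 0.3427, 0.182]
ee_rot: [[-0.958, 0.286, 0.0], [0.286, 0.958, -0.0], [-0.0, -0.0, -1.0]]
wrist_force: [0.2, 0.5, -0.6]
gripper_width: 0.005
gripper_force: 0.0
```

Emit:
{"api": "drive_tool", "payload": {
  "rows": [
    [0,-20,-20,20,0,0,0],
    [0,-20,-20,10,0,0,0],
    [0,-10,-20,0,0,0,0],
    [0,0,0,0,0,0,0],
    [0,0,0,0,0,0,0]
  ]
}}

```text
time_s: 12.82
tcp_pos: [0.3816, 0.2822, 0.2122]
ee_rot: [[-0.959, 0.285, 0.001], [0.285, 0.959, 0.002], [-0.0, 0.002, -1.0]]
wrist_force: [1.1, 0.0, -0.4]
gripper_width: 0.005
gripper_force: 0.0
```

```bash
python3 - <<'E'
from h import *
p=capture("top"); cv2.imwrite("pics/end.png",p["frame"][:,:,::-1])
d=masks_of("red_pad",p)[0]; P=pts(p,d["region"]); P=P[(P[:,2]>.03)&(P[:,2]<.09)]; print("pad",len(P),P.mean(0))
Q=pts(p,np.ones((480,640),bool)); m=np.linalg.norm(Q[:,:2]-[.666,.291],axis=1)<.09
A=np.c_[Q[m][:,:2],np.ones(m.sum())]; print("lid plane",np.linalg.lstsq(A,Q[m][:,2],rcond=None)[0][:2],np.median(Q[m][:,2]))
print(sense()["tcp_pos"],sense()["wrist_force"])
E
```

```text
pad 423 [0.51249267 0.33464153 0.06970481]
lid plane [-0.00796069  0.00111332] 0.23062648586574663
[0.38247034 0.2832558  0.21145055] [-0.54882626  1.14931615 -1.2798956 ]
```

View pics/end.png

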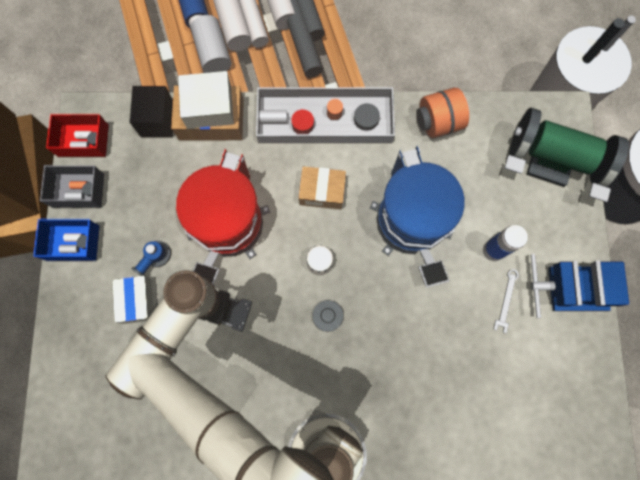

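The red lid at (217,203) is flat and shut. The blue lid is shut too, every loose thing is where it was, and the arm is clear. Handing in.

```bash
python3 -c "
from station import *
print(finish_job())"
```

```text
the job is handed in; nothing more can be done
None
```

I pressed the red can's lever onto its stop, held the lid wide open for about 3.5 s, then eased it gently shut and took the hand away. The final picture shows both lids shut and nothing else moved; the job is handed in, but no verdict came back.

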